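# Hold back the belt tensioner of the throwing wheel

### The arm

A 6-joint arm with a two-finger parallel gripper is mounted at the origin on a cart in front of the work surface, level with it; the furniture and walls round the work are solid. World frame = base frame: x ahead of the robot, y to its left, z up, the work surface at z = 0. Lengths are in m, angles in rad, forces in N, time in s.
With the tool pointing down it reaches from about 0.325 to 0.75 m from the base axis. Payload 7.6 kg.
Tool frame: the origin (TCP) lies at the very end of the fingers, on their centre line; the grasp point (between the pads) lies env.pinch_z behind it (env.pinch_z is the distance from the TCP to the grasp point, in m); z points along the fingers, y is the direction in which the jaws open and shut (so a half turn about z gives the same grasp; the last joint's range is limited). The gripper opens to 85 mm and grips with 20 to 120 N. Pads are 22 mm wide; open, the fingers measure 114 mm over their backs; the gripper's body (76 mm by 85 mm) begins 54 mm behind the grasp point. The pads swing forward as they close: fully open they stand 13 mm farther back than shut.
Start: joints at [-1.184, 0.052, 1.401, -0, 1.689, -0.07], TCP at [0.232, -0.471, 0.231] pointing down, gripper open.
Joint ranges: [-2.9, 2.9], [-0.91, 2.17], [0.12, 2.37], [-1.06, 4.2], [0.26, 2.73], [-2.93, 2.93]. Speed limits (rad/s): [2.57, 2.57, 3.01, 3.14, 3.14, 3.14].

### API

Orientations are given as a 3x3 rotation matrix whose columns are the frame's x, y, z axes.
In Python, from bench import env gives the robot as it stands.
- The arm moves only by the tool send_rows, never from a script. Its argument "plan" is one flat list of numbers, 6 for each row, row after row: the shift along the tool's x, y, z as a fraction of full scale, then the turn, a rotation vector about the tool's x, y, z as a fraction of full scale. A call has 1 to 5 rows; each row is the pose to reach, as a shift and turn from the pose commanded when the call began, along the tool's axes at that moment; what a row does not reach only later rows make up. Full scale, the value 1, is 100 mm for a shift and pi/4 rad for a turn. A row lasts 1/12 s, in which the tool goes at most 41.7 mm and 7.16 degrees, less where a joint would pass 70% of its speed; a pose out of reach is approached as far as the arm can. A call with a number of a shift or a turn outside -1 to 1 is refused whole. A call with a gripper value outside its range is refused whole. "grip" is the gripper's target within -1 to 1 (fully open at 1, half-way at 0, shut at -1), set as the call begins (left out, the last holds). The fingers move at their own pace and stop on an object; "grip_force" is the grip in N (left out, the last holds). Time passes only in rows, so rows that repeat a pose let the fingers close. It gives the time, the measured TCP pose, the force and the opening at its end, in the units of the state.
- env.read_state(): the state, without advancing time (a new reading comes with each control period).
- env.snapshot(name): name is "scene" or "top"; returns a dict with "pixels" (384x512x3 uint8, red, green, blue), "range_z" (384x512 float32, m along the optical axis (not along the pixel's ray), 0 where there is no reading), "camera_matrix" (3x3 intrinsics, pixels), "eye" and "orientation" of the camera in the world. Camera axes: x right, y down, z forward; pixel columns grow to the right and rows downward; lengths in m; the calibration is good to about 2 mm. A picture is of the moment at which its call begins.
- env.hand_in(): hands the job in, once; it reports no verdict.
The state is a dict: "clock": time; "joints": joint angles; "qvel": joint speeds; "tau": joint torques, N m; "tcp_pos": TCP position; "tool_rot": TCP orientation; "ft_force": force on the tool from outside, world axes, zero at the start; "torque": the same for the moment, N m; "opening": finger opening in m.
Only numpy, scipy, OpenCV 4.12 (cv2) and the standard library are available. Lean on these libraries where they do the work, as an engineer would, in place of code of your own. Each camera call takes 0.05 s, during which the arm holds its last target.

### The job

The drive of our table-top throwing wheel is open because I have to slip a new belt on, and I need a third hand at the spring tensioner. Turn the orange T-bar lock knob clockwise past its click into the free notch, then reach down into the gap behind the dark steel front plate, grip the hexagonal head of the tensioner pivot and turn it clockwise until the red pointer stands on the white fit mark. Keep gripping the head there so that the spring cannot turn it back: finish while holding it, do not let go, and do not knock the things on the table about.

Things in the scene. Friction and masses are not known exactly. Their poses are not given: they have to be found in the camera images.
- wheel_drive: Open drive unit, fixed: grey case with an aluminium deck 50 mm above the table. Origin: on the table under the tensioner pivot; x to its back, y to its left, z up. It reaches 125 mm to front and back, 115 mm left, 225 mm right. Other parts on the deck: big pulley (90 mm across, at x +60, y -165, spindle top 138 mm above the table), motor pulley (36 mm, at x +78, y +78, top 108 mm)
- plate_top (a point): Middle of the upper edge of the dark steel front plate, 134 mm above the table. Front and rear plate (same height) are 4 mm thick and run from y -50 to +50 mm of wheel_drive, their inner faces 31 mm in front of and behind the pivot: the gap between them is 62 mm wide, open above and at both ends, with the hexagonal head in its middle
- lock_knob (a joint): Lock knob, rad: 0 to 0.16 in the LOCKED notch (its finger blocks the tensioner), 0.88 to 1.05 in the FREE notch, clockwise from above. Between them a spring roller rides over a cam lobe (hardest near 0.2, about 0.15 N m): short of the middle (0.52) the knob springs back, past it it snaps on. Stops at 0 and 1.05 (60 degrees)
- knob_grip (a point): On the knob's upright axis, 103 mm above the table. The knob is a orange upright bar 46 mm long and 12 mm wide, 76 to 112 mm above the table, over a 40 mm disc; it stands 85 mm in front of and 32 mm right of the pivot, before the front plate. The point turns with it: x along the bar, z up; grip across y, the 12 mm
- tensioner (a joint): Tensioner, rad: 0 at rest against its stop, growing clockwise from above; 0.52 (30 degrees) with the red pointer on the fit mark; far stop 0.75. A spring turns it back to 0 (0.08 N m at 0, 0.15 N m at the mark). With the knob locked it cannot be turned beyond 0.1
- head_grip (a point): On the upright axis of the bare steel hexagonal head of the tensioner pivot, in the gap, 106 mm above the table. The head is 24 mm across flats, 88 to 114 mm above the table. The point turns with it, z up; two flats face its +y and -y: grip across y. At rest this y is 15 degrees anticlockwise of wheel_drive's, at the mark 15 degrees clockwise: the fingers stand along the gap
- roller (a point): Top of the white roller (26 mm across, 104 mm above the table) at the end of the tensioner's flat arm, 100 mm from the pivot along the -y of head_grip. The arm and, along +y, the red pointer run beneath the head, up to 12 mm wide, tops 77 mm above the table
- pointer_tip (a point): Tip of the red pointer, 89 mm from the pivot axis; it turns with the tensioner
- fit_mark (a point): The white fit mark on the black sector under the pointer, left of the bracket
- stapler: Bystander: teal stapler 34 x 140 x 43 mm, origin at the centre of its underside. Leave alone
- felt_green: Bystander: green felt pen lying down, 13 x 148 x 12 mm, origin at the centre of its underside. Leave alone
- paint_pot: Bystander: white paint pot 68 x 68 x 70 mm, origin at the centre of its underside. Leave alone
- wedge_sharpener: Bystander: small metal pencil sharpener 16 x 25 x 14 mm, origin at the centre of its underside. Leave alone

How it is judged:
By the outcome, as a careful person would: the job done as asked, in the order asked, and still so for the second after the job is handed in, while the arm keeps its last pose, push and grip.
It also fails if it takes over 38 s, if anything falls off the work surface, if the arm or the gripper's body presses on something with over 40 N, if the wrist force passes 120 N, or if a joint passes its speed limit or range.

## Working session

There is one attempt and no reset: what is moved stays moved. The work goes in short steps, Python scripts to look and compute and a tool call to move; the robot and the scene stay as the last step left them, time stands still between calls to the robot, and variables do not carry over. Pictures are saved under pics/ and viewed, and the job is handed in when it is done.

Besides the shell and the picture viewer there is one more tool, called after "Request:" as name(argument=value, ...) on one line, values as JSON. send_rows: Moves the arm, as the interface text tells. Shift numbers are shares of 100 mm and turn numbers shares of pi/4 rad, none past 1 either way. Its arguments: {"type":"object","properties":{"plan":{"type":"array"},"grip":{"type":"number"},"grip_force":{"type":"number"}},"required":["plan"]}

```bash
ls; mkdir -p pics; python3 - <<'E'
from bench import env
import cv2,numpy as np
print(env.read_state(), env.pinch_z)
for n in("scene","top"):
    s=env.snapshot(n); cv2.imwrite(f"pics/{n}0.png",s["pixels"][:,:,::-1]); np.savez(f"{n}0.npz",**s)
    print(n,s["camera_matrix"],s["eye"],s["orientation"])
E
```

```text
pics
{'clock': 0.0, 'joints': array([-1.18429615e+00,  5.28605230e-02,  1.40178866e+00,  2.21111992e-06,
        1.68861132e+00, -7.02589465e-02]), 'qvel': array([ 0.00086973, -0.00043401, -0.00042171, -0.00029275, -0.00106235,
       -0.00091814]), 'tau': array([-3.49521433e-04, -3.81669009e+01, -3.60187626e+01, -6.97696032e-05,
        6.11065057e-03, -2.06520625e-06]), 'tcp_pos': array([ 0.23146509, -0.47085993,  0.23042773]), 'tool_rot': array([[ 8.97486496e-01,  4.41041491e-01, -6.26661571e-04],
       [ 4.41041920e-01, -8.97485173e-01,  1.54564922e-03],
       [ 1.19275968e-04, -1.66358332e-03, -9.99998609e-01]]), 'ft_force': array([-0.43169581, -0.48443078, -0.17611186]), 'torque': array([ 0.01360742,  0.0130651 , -0.02987911]), 'opening': 0.08543244994832251} 0.0187
scene [[383.73074458   0.         258.97870543]
 [  0.         383.73074458 186.85139414]
 [  0.           0.           1.        ]] [0.23275602 0.45567753 0.81902432] [[-0.88737849 -0.32818396  0.32381276]
 [-0.46089719  0.64904726 -0.60523668]
 [-0.01154082 -0.6863184  -0.72720964]]
top [[423.308692     0.         263.33138851]
 [  0.         423.308692   187.96831973]
 [  0.           0.           1.        ]] [ 0.32946353 -0.16361711  1.25818106] [[ 0.01031692 -0.98324378  0.18200337]
 [-0.99977997 -0.00681843  0.01983738]
 [-0.018264   -0.18216798 -0.98309778]]
```

View pics/scene0.png

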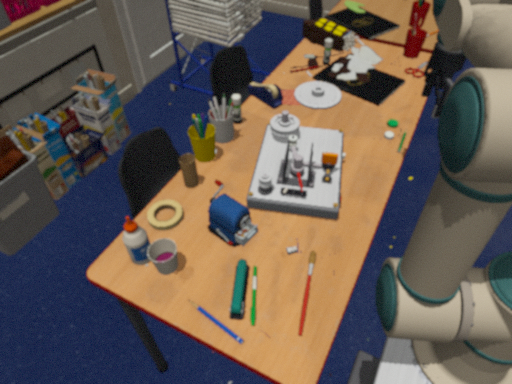

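View pics/top0.png

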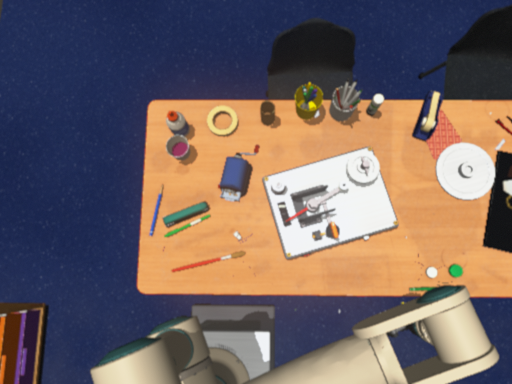

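```bash
python3 - <<'E'
import cv2,numpy as np
for n,(r0,r1,c0,c1) in dict(scene=(100,220,240,360),top=(140,260,255,405)).items():
    s=np.load(n+"0.npz"); im=s["pixels"][r0:r1,c0:c1,::-1]
    cv2.imwrite(f"pics/{n}0c.png",cv2.resize(im,None,fx=5,fy=5,interpolation=cv2.INTER_CUBIC))
E
```

```text
(no output)
```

View pics/scene0c.png

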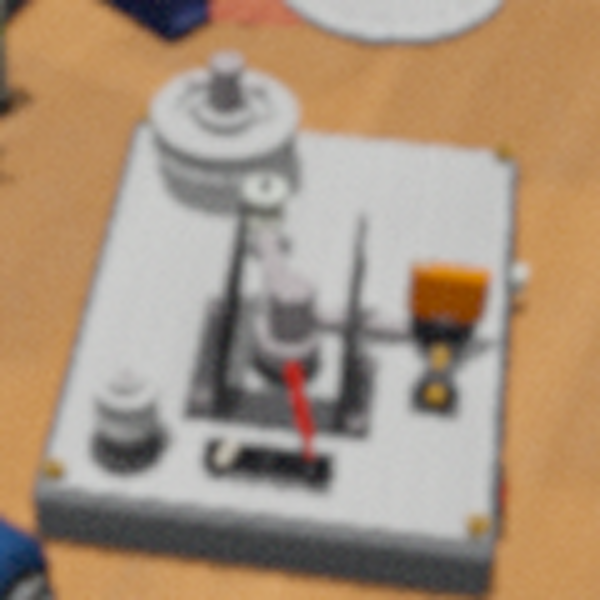

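View pics/top0c.png

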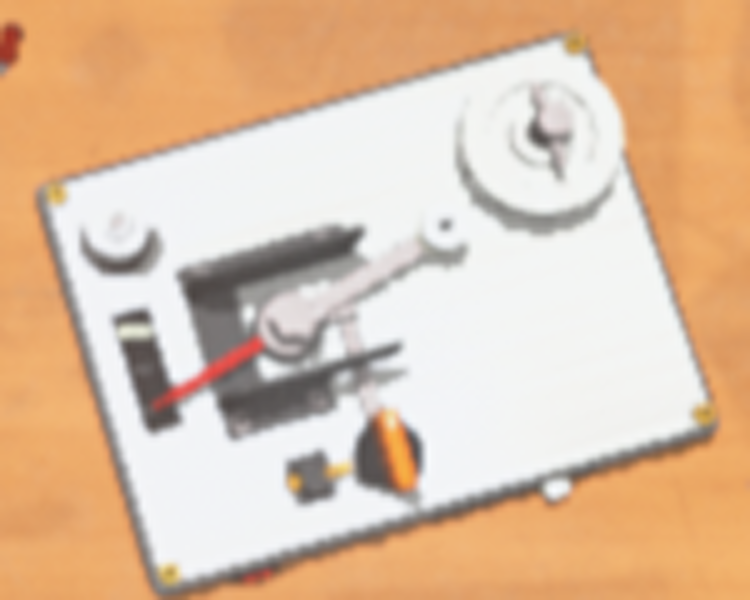

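```bash
cat > h.py <<'E'
import numpy as np
def cam(s): return s["camera_matrix"],s["eye"],s["orientation"]
def proj(s,P):
    K,e,R=cam(s); p=(np.atleast_2d(P)-e)@R; q=p@K.T; return q[:,:2]/q[:,2:]
def unproj(s,u,v,z):
    K,e,R=cam(s); d=R@np.linalg.solve(K,np.array([u,v,1.])); return e+d*(z-e[2])/d[2]
def loc(p,P):
    x,y,a=p[:3]; P=np.atleast_2d(P).astype(float); c,s=np.cos(a),np.sin(a)
    return np.c_[x+c*P[:,0]-s*P[:,1],y+s*P[:,0]+c*P[:,1],P[:,2]]
E
python3 - <<'E'
from h import *
from scipy.optimize import least_squares
T=np.load("top0.npz");S=np.load("scene0.npz")
t0=.05236*0
roll=[-.1*np.sin(np.radians(15))*1,-.1*np.cos(np.radians(15)),.104]
# at rest y axis is 15deg anticlockwise: y=(-s15,c15); roller along -y
s15,c15=np.sin(np.radians(15)),np.cos(np.radians(15))
roll=[.1*s15,-.1*c15,.104]; tip=[-.089*s15,.089*c15,.077]
L=np.array([[.125,.115,.05],[.125,-.225,.05],[-.125,-.225,.05],[-.125,.115,.05],[.06,-.165,.138],[.078,.078,.108],[0,0,.114],[-.085,-.032,.112],roll,tip])
tp=np.array([(40,190),(585,35),(718,420),(158,582),(545,92),(118,222),(288,325),(397,445),(443,225),(152,407)])/5+[255,140]-0.4
sp=np.array([(38,490),(138,122),(515,155),(492,540),(227,58),(125,378),(293,285),(450,268),(264,185),(309,455)])/5+[240,100]-.4
for use in("T","S","TS"):
    def f(p):
        W=loc(p,L);r=[]
        if "T" in use:r.append(proj(T,W)-tp)
        if "S" in use:r.append(proj(S,W)-sp)
        return np.concatenate(r).ravel()
    r=least_squares(f,[.5,-.3,.3],loss='soft_l1'); print(use,r.x,np.degrees(r.x[2]));print(f(r.x).reshape(-1,2).round(1).tolist())
p=r.x
np.save("p.npy",p)
print(loc(p,[[0,0,.114],[-.085,-.032,.112]]))
# knob orange pixels
import cv2
for s in(T,S):
    h=cv2.cvtColor(s["pixels"],cv2.COLOR_RGB2HSV)
    m=(h[...,0]>8)&(h[...,0]<20)&(h[...,1]>210)&(h[...,2]>130)
    v,u=np.nonzero(m)
    q=proj(s,loc(p,[[-.085,-.032,.1]]))[0]
    k=np.hypot(u-q[0],v-q[1])<14; u,v=u[k],v[k]
    K,e,R=cam(s);z=s["range_z"][v,u];P=e+(np.c_[(u-K[0,2])/K[0,0],(v-K[1,2])/K[1,1],np.ones(len(u))]*z[:,None])@R.T
    P=P[P[:,2]>.085]; print(len(P),P.mean(0),P.max(0)); 
    P=P[P[:,2]>.105]
    if len(P)>3:
        w,V=np.linalg.eigh(np.cov(P[:,:2].T));print(len(P),P.mean(0),np.degrees(np.arctan2(*V[::-1,1]))%180)
E
```

```text
T [ 0.50236738 -0.27675043  0.30367886] 17.39951719466479
[[-2.4, -1.2], [-1.0, -3.2], [1.9, 0.9], [-0.5, 3.6], [1.6, 4.5], [-0.9, 0.1], [0.9, -2.3], [0.1, 0.3], [-0.1, -0.6], [0.1, -0.0]]
S [ 0.50416377 -0.27833369  0.29449513] 16.873328300389513
[[-2.2, 0.0], [-0.7, -2.5], [1.0, -1.1], [1.1, 2.5], [-0.4, 0.7], [-0.0, -0.3], [-0.4, 0.3], [0.2, 0.1], [0.1, -0.2], [0.4, -0.6]]
TS [ 0.50326588 -0.27735247  0.29882467] 17.12139245062482
[[-2.1, -1.7], [-0.5, -3.2], [2.0, 1.0], [-0.5, 3.2], [2.0, 4.4], [-0.6, -0.4], [1.2, -2.6], [0.2, 0.0], [0.2, -0.8], [0.2, -0.5], [-2.0, 0.6], [-0.9, -2.2], [0.9, -1.0], [1.5, 2.7], [-0.5, 1.0], [0.2, 0.1], [-0.3, 0.6], [0.4, 0.3], [0.1, 0.1], [0.8, -0.3]]
[[ 0.50326588 -0.27735247  0.114     ]
 [ 0.43145353 -0.33295809  0.112     ]]<stdin>:31: RuntimeWarning: Mean of empty slice.
  ret = um.true_divide(
Traceback (most recent call last):
ValueError: zero-size array to reduction operation maximum which has no identity
```

```bash
python3 - <<'E'
from h import *
import cv2
from scipy.optimize import least_squares
T=np.load("top0.npz");S=np.load("scene0.npz")
s15,c15=np.sin(np.radians(15)),np.cos(np.radians(15))
roll=[.1*s15,-.1*c15,.104]; tip=[-.089*s15,.089*c15,.077]
L=np.array([[.125,.115,.05],[.125,-.225,.05],[-.125,-.225,.05],[-.125,.115,.05],[.06,-.165,.138],[.078,.078,.108],[0,0,.114],[-.085,-.032,.112],roll,tip])
sg=np.zeros((10,3));sg[:4,:2]=[[1,1],[1,-1],[-1,-1],[-1,1]]
tp=np.array([(40,190),(585,35),(718,420),(158,582),(545,92),(118,222),(288,325),(397,445),(443,225),(152,407)])/5+[255,140]-0.4
sp=np.array([(38,490),(138,122),(515,155),(492,540),(227,58),(125,378),(293,285),(450,268),(264,185),(309,455)])/5+[240,100]-.4
wt=np.ones(10);wt[4]=0;wt[6]=0
def f(p):
    W=loc(p,L+p[3]*sg);return np.concatenate([(proj(T,W)-tp)*wt[:,None],proj(S,W)-sp]).ravel()
r=least_squares(f,[.5,-.3,.3,0],loss='soft_l1');p=r.x;print(p,np.degrees(p[2]));print(f(p).reshape(-1,2).round(1).tolist())
np.save("p.npy",p)
ang=np.arange(0,361,10)*np.pi/180
def circ(x,y,r,z):return np.c_[x+r*np.cos(ang),y+r*np.sin(ang),0*ang+z]
hexa=np.radians(15+30+60*np.arange(7))
shapes=[circ(.06,-.165,.045,.11),circ(.078,.078,.018,.108),circ(roll[0],roll[1],.013,.104),
 np.c_[.012/np.cos(np.pi/6)*np.cos(hexa+np.pi/6*0),.012/np.cos(np.pi/6)*np.sin(hexa),0*hexa+.114],
 np.array([[-.031,-.05,.134],[-.031,.05,.134],[-.035,.05,.134],[-.035,-.05,.134]]),
 np.array([[.031,-.05,.134],[.031,.05,.134],[.035,.05,.134],[.035,-.05,.134]]),circ(-.085,-.032,.006,.112)]
for n,s,(r0,r1,c0,c1) in(("scene",S,(100,220,240,360)),("top",T,(140,260,255,405))):
    im=cv2.resize(s["pixels"][r0:r1,c0:c1,::-1],None,fx=5,fy=5,interpolation=cv2.INTER_CUBIC)
    for sh in shapes:
        q=(proj(s,loc(p,sh))-[c0,r0]+.5)*5
        cv2.polylines(im,[np.round(q).astype(int)],True,(0,200,0),1)
    cv2.imwrite(f"pics/{n}0o.png",im)
    h=cv2.cvtColor(s["pixels"],cv2.COLOR_RGB2HSV)
    m=(h[...,0]>5)&(h[...,0]<24)&(h[...,1]>150)
    v,u=np.nonzero(m);K,e,R=cam(s);z=s["range_z"][v,u];P=e+(np.c_[(u-K[0,2])/K[0,0],(v-K[1,2])/K[1,1],np.ones(len(u))]*z[:,None])@R.T
    q=loc(p,[[-.085,-.032,.1]])[0]
    P=P[(np.hypot(*(P-q)[:,:2].T)<.035)&(P[:,2]>.08)];print(n,len(P),P.mean(0),P.max(0))
    P=P[P[:,2]>.105]
    w,V=np.linalg.eigh(np.cov(P[:,:2].T));print(len(P),P.mean(0),np.degrees(np.arctan2(*V[::-1,1]))%180)
print(loc(p,[[0,0,.114],[-.085,-.032,.112]]))
E
```

```text
[ 0.5030267  -0.2774874   0.29485115 -0.00505236] 16.89372626794812
[[0.2, -0.7], [-1.2, -0.9], [-0.3, 0.2], [0.5, 0.9], [0.0, 0.0], [-0.5, -0.4], [0.0, -0.0], [0.2, 0.2], [0.4, -0.6], [0.2, -0.5], [0.2, -0.7], [0.7, -1.2], [-0.4, -0.0], [-0.5, 1.1], [-0.2, 1.0], [0.2, 0.0], [-0.2, 0.6], [0.5, 0.4], [0.4, 0.1], [0.7, -0.3]]
scene 119 [ 0.43036999 -0.32967007  0.0983662 ] [ 0.44817324 -0.32270037  0.11334811]
37 [ 0.43001712 -0.33022761  0.10925839] 14.915351066495816
top 59 [ 0.4257081  -0.33307964  0.10905135] [ 0.44440628 -0.32498412  0.11536831]
52 [ 0.42570346 -0.33361042  0.11048805] 17.227551356236233
[[ 0.5030267  -0.2774874   0.114     ]
 [ 0.43099395 -0.33280723  0.112     ]]
```

View pics/scene0o.png

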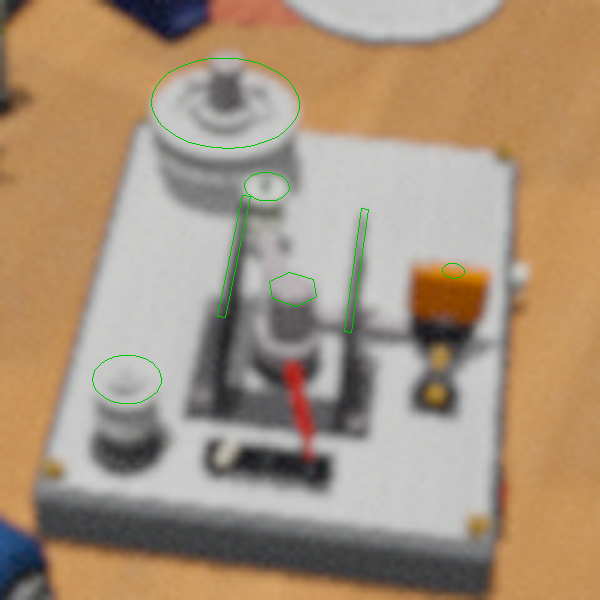

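View pics/top0o.png

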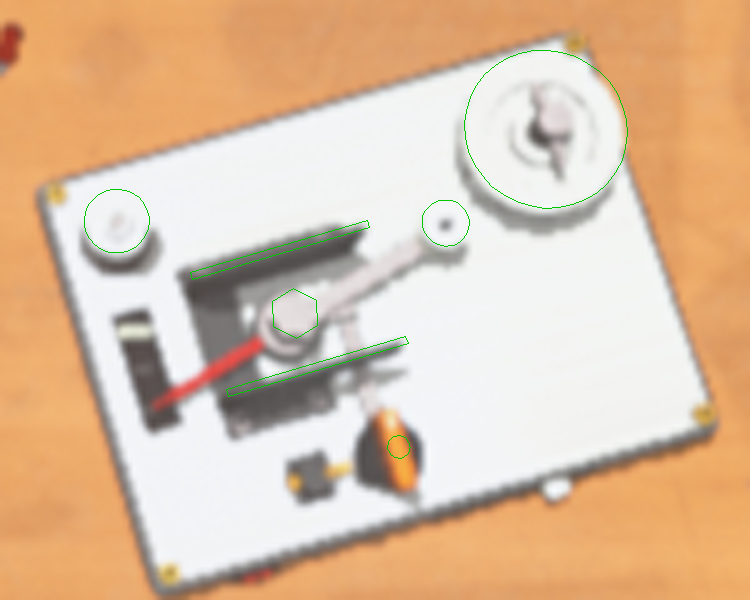

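```bash
cat >> h.py <<'E'
def go(x,y,z,yaw,env=None):
    from bench import env
    from scipy.spatial.transform import Rotation as Ro
    s=env.read_state(); R=s["tool_rot"]; a=np.radians(yaw)
    Rt=np.array([[np.cos(a),np.sin(a),0],[np.sin(a),-np.cos(a),0],[0,0,-1]])
    d=R.T@(np.array([x,y,z])-s["tcp_pos"])/.1
    w=Ro.from_matrix(R.T@Rt).as_rotvec()/(np.pi/4)
    print("shift",d.round(3),"turn",w.round(3)," t",round(s["clock"],2),"yaw",np.degrees(np.arctan2(R[1,0],R[0,0])).round(2),"tcp",s["tcp_pos"].round(4),"F",s["ft_force"].round(1),"M",s["torque"].round(2),"open",round(s["opening"],4))
E
python3 -c "
from h import *
go(.4305,-.3325,.16,16.9)"
```

```text
shift [ 2.396 -0.364  0.706] turn [-0.002  0.     0.206]  t 0.1 yaw 26.17 tcp [ 0.2315 -0.4709  0.2306] F [ 0.4 -0.6  0.4] M [ 0.02  0.01 -0.02] open 0.0854
```

Request:
send_rows(plan=[0.35,0,0,0,0,0,0.7,0,0,0,0,0,1,0,0,0,0,0], grip=0)

```text
clock: 0.35
tcp_pos: [0.3224, -0.4262, 0.2309]
tool_rot: [[0.898, 0.44, -0.0], [0.44, -0.898, 0.001], [0.0, -0.001, -1.0]]
ft_force: [-0.3, -0.4, -0.6]
opening: 0.0516
```

Request:
send_rows(plan=[0.35,-0.1,0,0,0,0.1,0.7,-0.2,0,0,0,0.2,1,-0.36,0,0,0,0.2])

```text
clock: 0.6
tcp_pos: [0.3966, -0.3494, 0.2305]
tool_rot: [[0.957, 0.291, -0.001], [0.291, -0.957, 0.001], [-0.0, -0.001, -1.0]]
ft_force: [1.0, -0.5, -0.3]
opening: 0.0427
```

```bash
python3 -c "
from h import *
go(.4305,-.3325,.16,16.9)"
```

```text
shift [ 0.374 -0.062  0.705] turn [-0.001  0.     0.001]  t 0.6 yaw 16.94 tcp [ 0.3966 -0.3494  0.2305] F [ 1.  -0.5 -0.3] M [0.01 0.03 0.02] open 0.0427
```

Request:
send_rows(plan=[0,0,0,0,0,0,0,0,0,0,0,0])

```text
clock: 0.77
tcp_pos: [0.396, -0.3493, 0.2309]
tool_rot: [[0.954, 0.298, -0.001], [0.298, -0.954, 0.0], [-0.0, -0.001, -1.0]]
ft_force: [0.4, -0.4, 0.2]
opening: 0.0427
```

```bash
python3 -c "
from h import *
go(.4305,-.3325,.16,16.9)"
```

```text
shift [ 0.379 -0.058  0.709] turn [-0.001  0.001  0.01 ]  t 0.77 yaw 17.36 tcp [ 0.396  -0.3493  0.2309] F [ 0.4 -0.4  0.2] M [ 0.02  0.   -0.04] open 0.0427
```

Settled. Go above the knob, then look.

Request:
send_rows(plan=[0.2,-0.03,0.3,0,0,0.01,0.38,-0.06,0.6,0,0,0.01,0.38,-0.06,0.85,0,0,0.01,0.38,-0.06,0.85,0,0,0.01])

```text
clock: 1.1
tcp_pos: [0.4273, -0.3322, 0.1399]
tool_rot: [[0.958, 0.288, -0.008], [0.288, -0.958, 0.007], [-0.006, -0.009, -1.0]]
ft_force: [-0.6, 1.2, -0.7]
opening: 0.043
```

```bash
cat > look.py <<'E'
import sys
from h import *
from bench import env
import cv2
tag=sys.argv[1]; go(*map(float,sys.argv[2:6]))
p=np.load("p.npy")
ims=[]
for n,(r0,r1,c0,c1) in dict(scene=(120,210,260,360),top=(160,250,270,370)).items():
    s=env.snapshot(n); np.savez(f"{n}{tag}.npz",**s)
    ims.append(cv2.resize(s["pixels"][r0:r1,c0:c1,::-1],None,fx=4,fy=4,interpolation=cv2.INTER_CUBIC))
cv2.imwrite(f"pics/{tag}.png",np.hstack(ims))
E
python3 look.py k1 .4305 -.3325 .085 16.9
```

```text
shift [0.033 0.017 0.549] turn [-0.011  0.008 -0.004]  t 1.1 yaw 16.72 tcp [ 0.4273 -0.3322  0.1399] F [-0.6  1.2 -0.7] M [-0.04 -0.02 -0.02] open 0.043
```

View pics/k1.png

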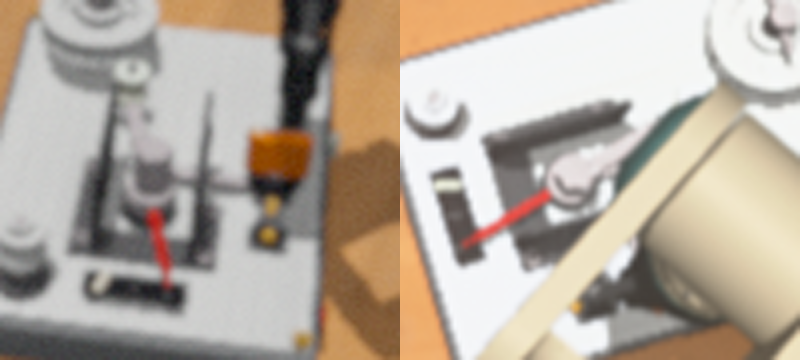

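```bash
python3 look.py k2 .4305 -.3325 .085 16.9; python3 - <<'E'
from h import *
import cv2
s=np.load("scenek2.npz"); im=cv2.resize(s["pixels"][60:210,240:390,::-1],None,fx=4,fy=4,interpolation=cv2.INTER_CUBIC)
for P in ([.4273,-.3322,.14],[.4305,-.3325,.112],[.4273+.0062,-.3322-.0206,.14],[.4273-.0062,-.3322+.0206,.14]):
    q=(proj(s,P)[0]-[240,60]+.5)*4; cv2.circle(im,tuple(q.astype(int)),3,(0,255,0),-1);print(q)
cv2.imwrite("pics/k2b.png",im)
E
```

```text
shift [ 0.022 -0.012  0.611] turn [-0.002  0.002 -0.005]  t 1.2 yaw 16.66 tcp [ 0.4288 -0.3343  0.1461] F [0.4 0.3 1.1] M [-0.02  0.02  0.01] open 0.0426
[372.43258879 347.26341657]
[362.95027024 376.7213482 ]
[374.21220475 326.94261513]
[370.60242001 368.16146281]
```

View pics/k2b.png

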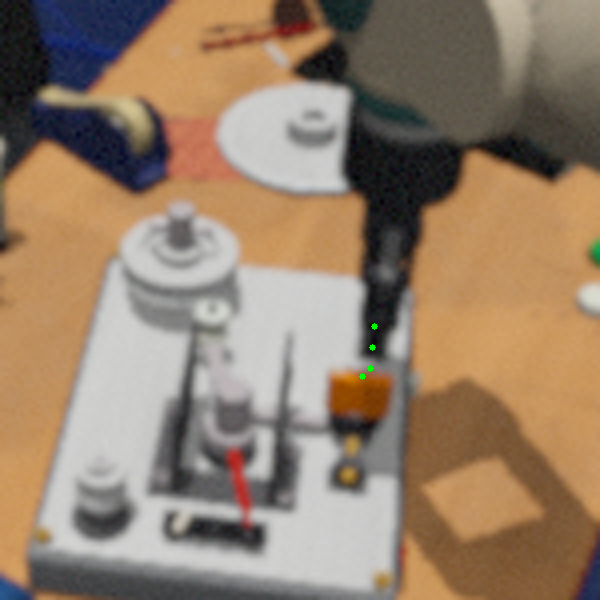

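Request:
send_rows(plan=[0.02,-0.01,0.1,0,0,0,0.02,-0.01,0.25,0,0,0,0.02,-0.01,0.4,0,0,0,0.02,-0.01,0.55,0,0,0,0.02,-0.01,0.61,0,0,0])

```text
clock: 1.72
tcp_pos: [0.4308, -0.332, 0.0838]
tool_rot: [[0.958, 0.287, -0.001], [0.287, -0.958, 0.001], [-0.001, -0.001, -1.0]]
ft_force: [-1.4, -0.1, -0.5]
opening: 0.0428
```

Request:
send_rows(plan=[0,0,0,0,0,0,0,0,0,0,0,0], grip=-0.5, grip_force=40)

```text
clock: 1.88
tcp_pos: [0.4316, -0.3325, 0.0861]
tool_rot: [[0.958, 0.288, 0.001], [0.288, -0.958, -0.001], [0.001, 0.001, -1.0]]
ft_force: [0.5, -0.3, -0.4]
opening: 0.0215
```

```bash
python3 look.py k3 .4305 -.3325 .085 16.9
```

```text
shift [-0.01  -0.003  0.011] turn [ 0.001 -0.001 -0.004]  t 1.88 yaw 16.71 tcp [ 0.4316 -0.3325  0.0861] F [ 0.5 -0.3 -0.4] M [ 0.04 -0.02  0.04] open 0.0215
```

View pics/k3.png

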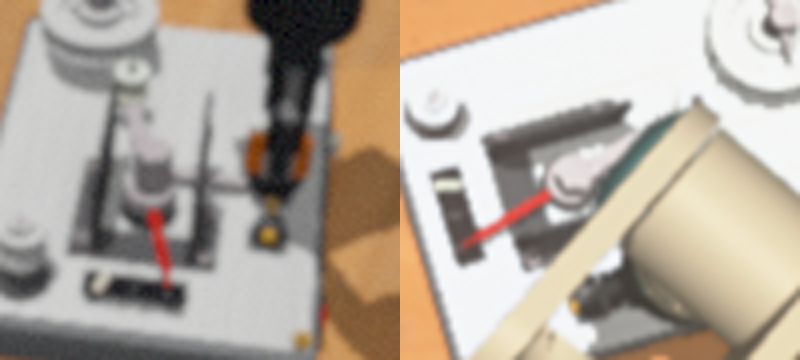

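Request:
send_rows(plan=[0,0,0,0,0,0,0,0,0,0,0,0,0,0,0,0,0,0], grip=-1, grip_force=50)

```text
clock: 2.23
tcp_pos: [0.4323, -0.3336, 0.0869]
tool_rot: [[0.958, 0.287, 0.003], [0.287, -0.958, -0.004], [0.002, 0.005, -1.0]]
ft_force: [4.1, -5.8, 0.7]
opening: 0.0112
```

```bash
python3 -c "
from h import *
go(.4305,-.3325,.085,16.9)"
```

```text
shift [-0.015 -0.016  0.019] turn [ 0.006 -0.003 -0.004]  t 2.23 yaw 16.7 tcp [ 0.4323 -0.3336  0.0869] F [ 4.1 -5.8  0.7] M [-0.54 -0.3  -0.05] open 0.0112
```

Request:
send_rows(plan=[0,0.015,0,0,0,0.12,0,0.015,0,0,0,0.26,0,0.015,0,0,0,0.4,0,0.015,0,0,0,0.54,0,0.015,0,0,0,0.68])

```text
clock: 2.65
tcp_pos: [0.4325, -0.334, 0.087]
tool_rot: [[0.97, -0.245, 0.002], [-0.245, -0.97, -0.001], [0.002, 0.001, -1.0]]
ft_force: [-0.3, -0.3, 3.2]
opening: 0.011
```

```bash
python3 -c "
from h import *
go(.4305,-.3325,.085,-38.7)"
```

```text
shift [-0.023 -0.01   0.02 ] turn [ 0.    -0.003  0.545]  t 2.65 yaw -14.18 tcp [ 0.4325 -0.334   0.087 ] F [-0.3 -0.3  3.2] M [0.28 0.07 0.06] open 0.011
```

Request:
send_rows(plan=[0,0,0,0,0,0.14,0,0,0,0,0,0.28,0,0,0,0,0,0.42,0,0,0,0,0,0.56,0,0,0,0,0,0.56])

```text
clock: 3.07
tcp_pos: [0.4325, -0.3341, 0.0869]
tool_rot: [[0.774, -0.633, 0.002], [-0.633, -0.774, -0.002], [0.003, -0.0, -1.0]]
ft_force: [-0.7, 0.3, 5.6]
opening: 0.011
```

```bash
python3 look.py k4 .4325 -.334 .087 -38.7
```

```text
shift [-0.    -0.001 -0.001] turn [-0.    -0.003 -0.013]  t 3.07 yaw -39.3 tcp [ 0.4325 -0.3341  0.0869] F [-0.7  0.3  5.6] M [ 0.32 -0.01 -0.01] open 0.011
```

View pics/k4.png

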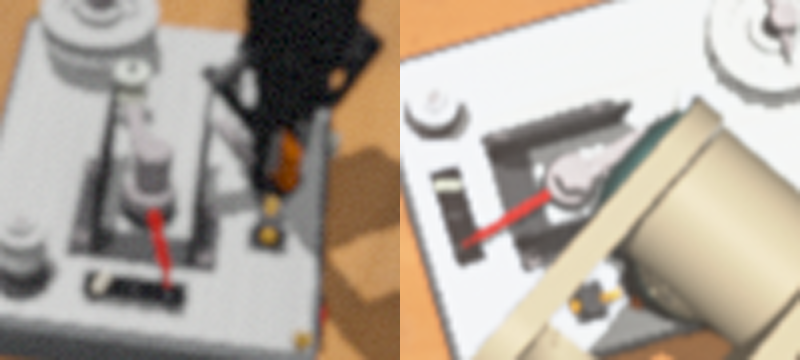

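Request:
send_rows(plan=[0,0,0,0,0,0,0,0,0,0,0,0,0,0,0,0,0,0], grip=-0.5)

```text
clock: 3.42
tcp_pos: [0.4317, -0.3336, 0.0852]
tool_rot: [[0.777, -0.629, -0.0], [-0.629, -0.777, 0.0], [-0.0, 0.0, -1.0]]
ft_force: [-0.0, -0.5, 0.7]
opening: 0.0217
```

Request:
send_rows(plan=[0,0,-0.1,0,0,0,0,0,-0.3,0,0,0,0,0,-0.6,0,0,0,0,0,-0.9,0,0,0,0,0,-0.9,0,0,0])

```text
clock: 3.83
tcp_pos: [0.4338, -0.3354, 0.1832]
tool_rot: [[0.777, -0.63, 0.009], [-0.63, -0.777, -0.008], [0.012, 0.001, -1.0]]
ft_force: [0.5, -0.2, 1.4]
opening: 0.0218
```

```bash
python3 look.py k5 .503 -.2775 .185 31.9
```

```text
shift [ 0.174 -0.885 -0.017] turn [ 0.01  -0.012 -1.576]  t 3.83 yaw -39.03 tcp [ 0.4338 -0.3354  0.1832] F [ 0.5 -0.2  1.4] M [ 0.03 -0.05 -0.03] open 0.0218
```

View pics/k5.png

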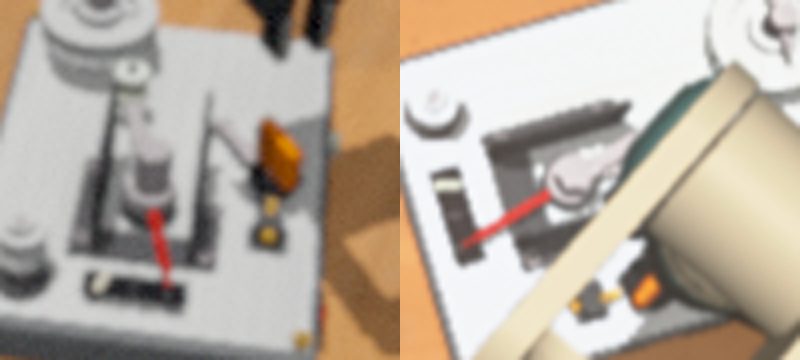

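Request:
send_rows(plan=[0.03,-0.18,0,0,0,-0.15,0.07,-0.36,0,0,0,-0.3,0.1,-0.54,0,0,0,-0.45,0.14,-0.72,0,0,0,-0.6,0.17,-0.88,0,0,0,-0.75], grip=0)

```text
clock: 4.35
tcp_pos: [0.5007, -0.2749, 0.1738]
tool_rot: [[0.996, -0.086, -0.002], [-0.086, -0.996, 0.001], [-0.002, -0.001, -1.0]]
ft_force: [-0.5, -0.8, -0.1]
opening: 0.0428
```

Request:
send_rows(plan=[0,0,0,0,0,-0.15,0,0,0,0,0,-0.3,0,0,0,0,0,-0.45,0,0,0,0,0,-0.6,0,0,0,0,0,-0.75])

```text
clock: 4.77
tcp_pos: [0.4999, -0.2756, 0.1737]
tool_rot: [[0.876, 0.482, -0.002], [0.482, -0.876, 0.001], [-0.001, -0.002, -1.0]]
ft_force: [-0.3, 0.1, 0.3]
opening: 0.0426
```

Request:
send_rows(plan=[0,0,0,0,0,-0.076,0,0,0,0,0,-0.076,0,0,0,0,0,-0.076])

```text
clock: 5.02
tcp_pos: [0.5001, -0.2758, 0.1742]
tool_rot: [[0.85, 0.526, -0.002], [0.526, -0.85, 0.001], [-0.001, -0.002, -1.0]]
ft_force: [0.4, 0.5, -0.0]
opening: 0.0428
```

```bash
python3 look.py h1 .504 -.2785 .088 31.9
```

```text
shift [0.02  0.046 0.862] turn [-0.002  0.001 -0.004]  t 5.02 yaw 31.74 tcp [ 0.5001 -0.2758  0.1742] F [ 0.4  0.5 -0. ] M [-0.01 -0.01  0.01] open 0.0428
```

View pics/h1.png

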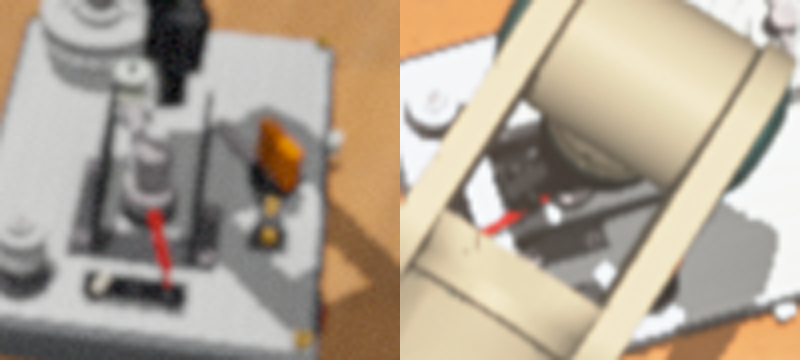

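Request:
send_rows(plan=[0.02,0.046,0.1,0,0,0,0.02,0.046,0.25,0,0,0,0.02,0.046,0.4,0,0,0,0.02,0.046,0.5,0,0,0,0.02,0.046,0.5,0,0,0])

```text
clock: 5.53
tcp_pos: [0.5034, -0.2782, 0.1218]
tool_rot: [[0.85, 0.527, -0.005], [0.527, -0.85, 0.003], [-0.002, -0.005, -1.0]]
ft_force: [0.6, -0.6, -0.2]
opening: 0.0425
```

```bash
python3 look.py h2 .504 -.2785 .088 31.9
```

```text
shift [0.004 0.007 0.338] turn [-0.006  0.003 -0.002]  t 5.53 yaw 31.81 tcp [ 0.5034 -0.2782  0.1218] F [ 0.6 -0.6 -0.2] M [-0.03  0.   -0.  ] open 0.0425
```

View pics/h2.png

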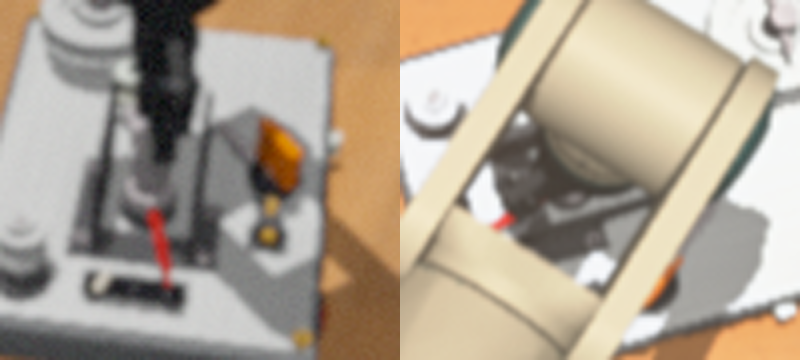

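Request:
send_rows(plan=[0,0,0.1,0,0,0,0,0,0.2,0,0,0,0,0,0.3,0,0,0,0,0,0.36,0,0,0,0,0,0.36,0,0,0])

```text
clock: 6.05
tcp_pos: [0.5036, -0.2783, 0.0869]
tool_rot: [[0.85, 0.528, -0.003], [0.528, -0.85, 0.002], [-0.002, -0.003, -1.0]]
ft_force: [0.7, 0.6, -0.5]
opening: 0.0426
```

Request:
send_rows(plan=[0,0,0,0,0,0,0,0,0,0,0,0], grip=-0.3)

```text
clock: 6.22
tcp_pos: [0.5048, -0.279, 0.0897]
tool_rot: [[0.85, 0.528, 0.001], [0.528, -0.85, -0.0], [0.0, 0.001, -1.0]]
ft_force: [-0.1, -0.0, 0.2]
opening: 0.0301
```

```bash
python3 look.py h3 .504 -.2785 .088 31.9
```

```text
shift [-0.004 -0.009  0.017] turn [ 0.001 -0.    -0.001]  t 6.22 yaw 31.84 tcp [ 0.5048 -0.279   0.0897] F [-0.1 -0.   0.2] M [ 0.03 -0.04  0.03] open 0.0301
```

View pics/h3.png

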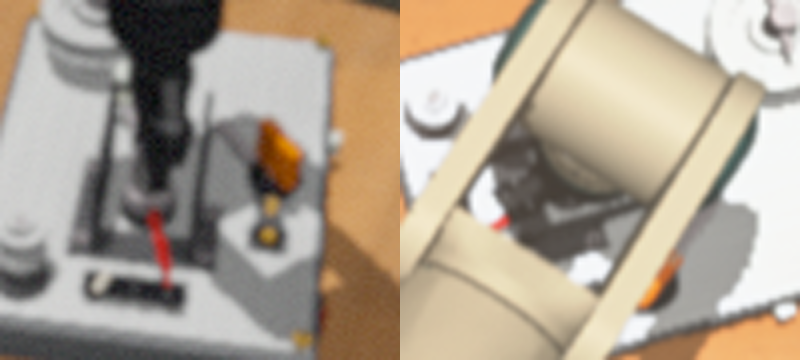

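Request:
send_rows(plan=[0,0,0,0,0,0,0,0,0,0,0,0,0,0,0,0,0,0], grip=-1, grip_force=40)

```text
clock: 6.57
tcp_pos: [0.5047, -0.2787, 0.0901]
tool_rot: [[0.849, 0.528, 0.0], [0.528, -0.849, 0.0], [0.0, 0.0, -1.0]]
ft_force: [-2.9, 4.3, 6.0]
opening: 0.0235
```

```bash
python3 -c "
from h import *
go(.504,-.2785,.088,1.9)"
```

```text
shift [-0.005 -0.005  0.021] turn [-0.    -0.     0.666]  t 6.57 yaw 31.85 tcp [ 0.5047 -0.2787  0.0901] F [-2.9  4.3  6. ] M [0.54 0.54 0.  ] open 0.0235
```

Request:
send_rows(plan=[0,0,0,0,0,0,0,0,0,0,0,0.08,0,0,0,0,0,0.2,0,0,0,0,0,0.3,0,0,0,0,0,0.4], grip=-1, grip_force=90)

```text
clock: 6.98
tcp_pos: [0.5047, -0.2788, 0.0903]
tool_rot: [[0.972, 0.236, 0.0], [0.236, -0.972, -0.0], [0.0, 0.0, -1.0]]
ft_force: [-3.9, 3.0, 6.0]
opening: 0.0218
```

```bash
python3 look.py h4 .504 -.2785 .088 1.9
```

```text
shift [-0.006 -0.004  0.023] turn [ 0.    -0.     0.261]  t 6.98 yaw 13.65 tcp [ 0.5047 -0.2788  0.0903] F [-3.9  3.   6. ] M [0.46 0.64 0.13] open 0.0218
```

View pics/h4.png

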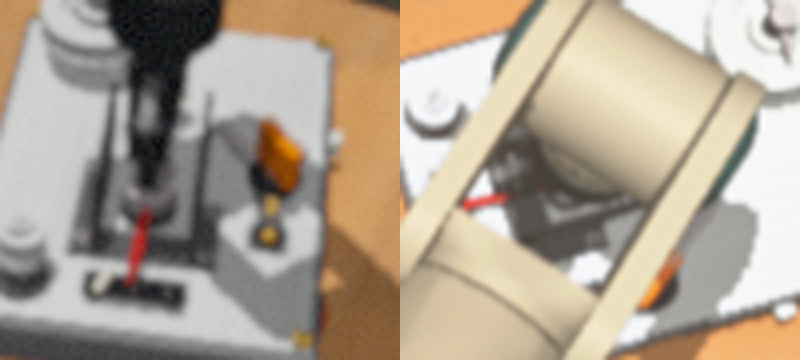

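Request:
send_rows(plan=[0,0,0,0,0,0.08,0,0,0,0,0,0.17,0,0,0,0,0,0.26,0,0,0,0,0,0.26,0,0,0,0,0,0.26])

```text
clock: 7.5
tcp_pos: [0.5048, -0.2788, 0.0903]
tool_rot: [[0.999, 0.038, 0.001], [0.038, -0.999, -0.0], [0.001, 0.0, -1.0]]
ft_force: [-3.1, 2.6, 7.3]
opening: 0.0222
```

```bash
python3 look.py h5 .504 -.2785 .088 1.9; python3 - <<'E'
from h import *
import cv2
p=np.load("p.npy")
ims=[]
for n in("h5",):
    s=np.load(f"scene{n}.npz"); r0,c0=155,270
    im=cv2.resize(s["pixels"][r0:r0+50,c0:c0+60,::-1],None,fx=10,fy=10,interpolation=cv2.INTER_CUBIC)
    cv2.imwrite("pics/h5a.png",im)
    for d in(-15,-13,-17):
        a=np.radians(d); L=[[-.089*np.sin(a)*1,.089*np.cos(a),.077]]
        q=(proj(s,loc(p,L))[0]-[c0,r0]+.5)*10; print(d,q)
        if d==-15: cv2.circle(im,tuple(q.astype(int)),4,(0,255,0),-1)
    cv2.imwrite("pics/h5b.png",im)
    h=cv2.cvtColor(s["pixels"],cv2.COLOR_RGB2HSV)
    m=((h[...,0]<6)|(h[...,0]>174))&(h[...,1]>140); m[:155]=0;m[205:]=0;m[:,:270]=0;m[:,330:]=0
    v,u=np.nonzero(m)
    P=np.array([unproj(s,a,b,.076) for a,b in zip(u,v)]); x,y,th=p[:3]
    d=P[:,:2]-[x,y];l=np.c_[np.cos(th)*d[:,0]+np.sin(th)*d[:,1],-np.sin(th)*d[:,0]+np.cos(th)*d[:,1]]
    k=l[:,1]<.1;l=l[k];print(len(l),l.min(0),l.max(0),"pointer angle deg (cw+)",np.degrees(np.arctan2(l[:,0],l[:,1])).mean(),np.median(np.degrees(np.arctan2(l[:,0],l[:,1])[l[:,1]>.06])))
E
```

```text
shift [-0.007 -0.003  0.023] turn [ 0.001 -0.001  0.006]  t 7.5 yaw 2.15 tcp [ 0.5048 -0.2788  0.0903] F [-3.1  2.6  7.3] M [0.46 0.62 0.16] open 0.0222
-15 [152.56756481 336.3794289 ]
-13 [163.47867717 339.85502832]
-17 [141.83622909 332.63960442]
39 [0.00278339 0.02014393] [0.02030535 0.07261061] pointer angle deg (cw+) 13.52689053789572 13.905034533233218
```

View pics/h5b.png

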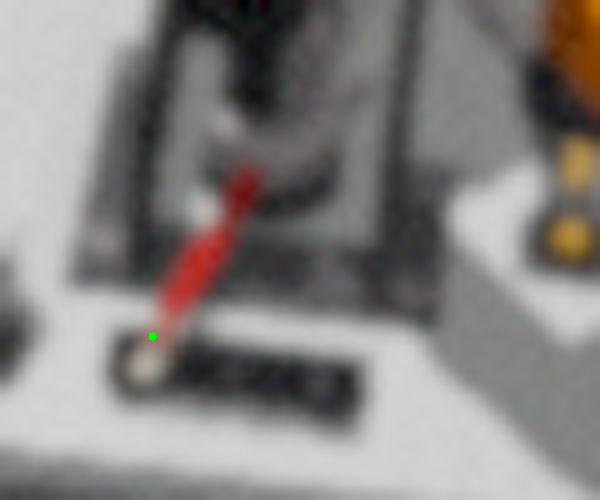

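View pics/h5.png

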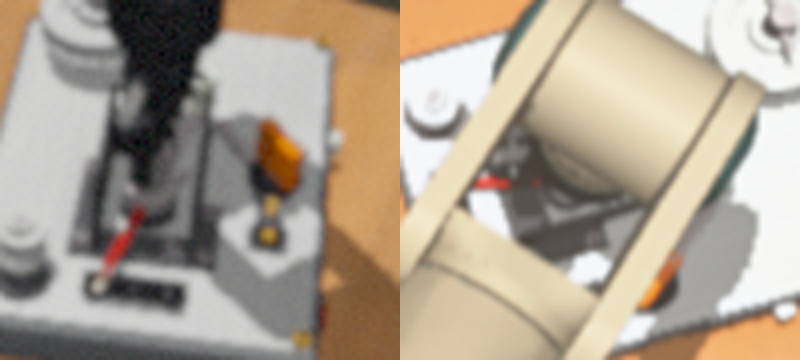

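```bash
cat > ptr.py <<'E'
from h import *
import cv2,sys
p=np.load("p.npy")
for n in sys.argv[1:]:
    s=np.load(f"scene{n}.npz")
    I=s["pixels"].astype(float); red=np.clip(I[...,0]-np.maximum(I[...,1],I[...,2])-15,0,None)
    # range of rays
    x,y,th=p[:3]
    best=[]
    for a in np.radians(np.arange(-22,22,.25)):   # cw angle
        r=np.arange(.05,.086,.001)
        L=np.c_[r*np.sin(a),r*np.cos(a),0*r+.0765]
        q=proj(s,loc(p,L)).astype(np.float32)
        best.append(cv2.remap(red.astype(np.float32),q[:,:1],q[:,1:],cv2.INTER_LINEAR).mean())
    b=np.array(best);g=np.arange(-22,22,.25);w=np.clip(b-b.max()*.3,0,None)
    I2=s["pixels"].astype(float).min(2)
    print(n,"peak",g[b.argmax()],"centroid",(g*w).sum()/w.sum())
E
python3 ptr.py 0 k2 k5 h1 h2 h3 h4 h5
```

```text
0 peak -14.0 centroid -14.098070939173402
k2 peak -14.0 centroid -14.102943374667133
k5 peak -14.0 centroid -14.089330455197759
h1 peak -14.0 centroid -14.095051961081033
h2 peak -14.25 centroid -14.302833982605046
h3 peak -14.25 centroid -14.373767805048418
h4 peak 2.0 centroid 2.119786842480265
h5 peak 14.0 centroid 14.169396633108086
```

```bash
python3 - <<'E'
from h import *
import cv2
from scipy.optimize import least_squares
p=np.load("p.npy");x,y,th=p[:3]
T=np.load("top0.npz");S=np.load("scene0.npz")
import itertools
# bright centroid of mark on dark sector
def pred(s,z):
    a=np.radians(15);return proj(s,loc(p,[[.09*np.sin(a),.09*np.cos(a),z]]))[0]
for s,n in((T,"T"),(S,"S")):
    g=s["pixels"].astype(int).min(2)
    q=pred(s,.06).round().astype(int);print(n,q);print(g[q[1]-6:q[1]+7,q[0]-7:q[0]+8])
E
```

```text
T [280 206]
[[242 242 242 242 243 243 243 241 240 240 236 234 241 243 242]
 [242 242 242 242 241 240 237 226 214 204 194 203 236 243 242]
 [243 242 242 239 227 211 192 165 139 123 115 147 217 240 243]
 [243 242 242 234 192 142 116  99  89  83  80 111 186 238 243]
 [243 243 242 234 188 123 115 122 123 123 123 132 185 237 243]
 [242 243 243 239 216 166 182 192 191 192 191 186 203 236 243]
 [239 243 243 242 232 201 212 212 207 207 209 197 188 220 240]
 [236 243 243 242 235 204 176 165 158 159 158 149 139 186 238]
 [226 241 243 243 238 207 134  98  96  98  96  93 100 166 235]
 [207 239 243 243 242 226 139  80  76  77  78  77  85 138 214]
 [195 237 243 243 243 232 164  94  76  79  79  77  78 107 182]
 [184 231 243 243 242 238 203 120  78  79  78  80  78  96 168]
 [164 220 240 243 243 243 227 141  83  83  85  86  85  90 152]]
S [284 193]
[[200 201 200 190 174 161 158 165 180 188 189 185 186 186 185]
 [200 200 195 179 143 111 111 141 169 181 167 155 156 154 161]
 [202 202 195 166 116  77 104 148 167 165 139 105  96 102 105]
 [205 202 192 162 107  80 124 158 166 143 104  59  39  45  51]
 [204 201 185 150  96  94 136 164 153 121  74  45  30  29  38]
 [200 200 184 150  98  85 124 140 124  87  53  34  34  39  37]
 [203 200 189 160 111  83  94 100  93  76  53  56  46  39  44]
 [202 201 194 177 142 107  91  89  97  95  95  90  83  75  66]
 [203 201 198 188 168 146 130 137 138 131 126 127 116 108 107]
 [202 203 202 198 191 184 178 178 176 168 163 161 151 145 144]
 [202 202 202 200 200 198 198 196 196 189 186 185 183 176 179]
 [203 202 201 201 201 202 200 201 200 198 199 199 195 194 196]
 [195 195 197 198 200 202 201 202 201 202 200 199 199 199 201]]
```

```bash
python3 - <<'E'
from h import *
from scipy.optimize import least_squares
p=np.load("p.npy")
T=np.load("top0.npz");S=np.load("scene0.npz")
for tq,sq in (((281.5,206.0),(284.8,190.3)),((281.,206.1),(284.6,189.8))):
    f=lambda L:np.r_[proj(T,loc(p,[L]))[0]-tq,proj(S,loc(p,[L]))[0]-sq]
    r=least_squares(f,[.02,.09,.06],x_scale=.01);print(r.x,r.fun,np.degrees(np.arctan2(r.x[0],r.x[1])))
for z in (.055,.06,.065,.07):
    for s,q in((T,(281.5,206.)),(S,(284.8,190.3))):
        w=unproj(s,*q,z)[:2]-p[:2];c,sn=np.cos(p[2]),np.sin(p[2]);l=[c*w[0]+sn*w[1],-sn*w[0]+c*w[1]]
        print(z,np.round(l,4),np.degrees(np.arctan2(*l)).round(2))
# pointer at rest in top
import cv2
I=T["pixels"].astype(float);red=np.clip(I[...,0]-np.maximum(I[...,1],I[...,2])-15,0,None).astype(np.float32)
g=np.arange(-22,0,.25);b=[]
for a in np.radians(g):
    r=np.arange(.05,.086,.001);q=proj(T,loc(p,np.c_[r*np.sin(a),r*np.cos(a),0*r+.0765])).astype(np.float32)
    b.append(cv2.remap(red,q[:,:1],q[:,1:],cv2.INTER_LINEAR).mean())
b=np.array(b);w=np.clip(b-.3*b.max(),0,None);print("top rest",(g*w).sum()/w.sum())
E
```

```text
[0.02181632 0.08331497 0.0655967 ] [-0.10021661 -0.41256364  0.38656339  0.09908187] 14.673644419722185
[0.02190264 0.0849589  0.06915385] [-0.13522162 -0.55603456  0.52068637  0.13348922] 14.45623183326539
0.055 [0.022  0.0827] 14.87
0.055 [0.0238 0.0733] 18.01
0.06 [0.0213 0.083 ] 14.4
0.06 [0.0234 0.078 ] 16.7
0.065 [0.0207 0.0833] 13.93
0.065 [0.0229 0.0826] 15.52
0.07 [0.02   0.0837] 13.47
0.07 [0.0225 0.0872] 14.46
top rest -16.345651698240715
```

Request:
send_rows(plan=[0,0,0,0,0,0.033,0,0,0,0,0,0.033,0,0,0,0,0,0.033])

```text
clock: 7.85
tcp_pos: [0.5047, -0.2789, 0.0903]
tool_rot: [[1.0, 0.012, 0.001], [0.012, -1.0, -0.0], [0.001, 0.0, -1.0]]
ft_force: [-3.5, 2.5, 6.3]
opening: 0.0223
```

```bash
python3 look.py h6 .504 -.2785 .088 1.9; python3 ptr.py h5 h6; python3 - <<'E'
from h import *
import cv2
s=np.load("sceneh6.npz"); r0,c0=155,270
a=cv2.resize(s["pixels"][r0:r0+50,c0:c0+40,::-1],None,fx=10,fy=10,interpolation=cv2.INTER_CUBIC)
p=np.load("p.npy")
for d in (15,):
  for r in(.06,.089):
    t=np.radians(d+.9);q=(proj(s,loc(p,[[r*np.sin(t),r*np.cos(t),.0765]]))[0]-[c0,r0]+.5)*10;cv2.circle(a,tuple(q.astype(int)),3,(0,255,0),-1)
s=np.load("toph6.npz");b=cv2.resize(s["pixels"][185:235,270:310,::-1],None,fx=10,fy=10,interpolation=cv2.INTER_CUBIC)
cv2.imwrite("pics/h6a.png",np.hstack([a,b]))
E
```

```text
shift [-0.007 -0.004  0.023] turn [ 0.001 -0.001 -0.027]  t 7.85 yaw 0.67 tcp [ 0.5047 -0.2789  0.0903] F [-3.5  2.5  6.3] M [0.5  0.63 0.13] open 0.0223
h5 peak 14.0 centroid 14.169396633108086
h6 peak 15.75 centroid 15.711634317856555
```

View pics/h6a.png

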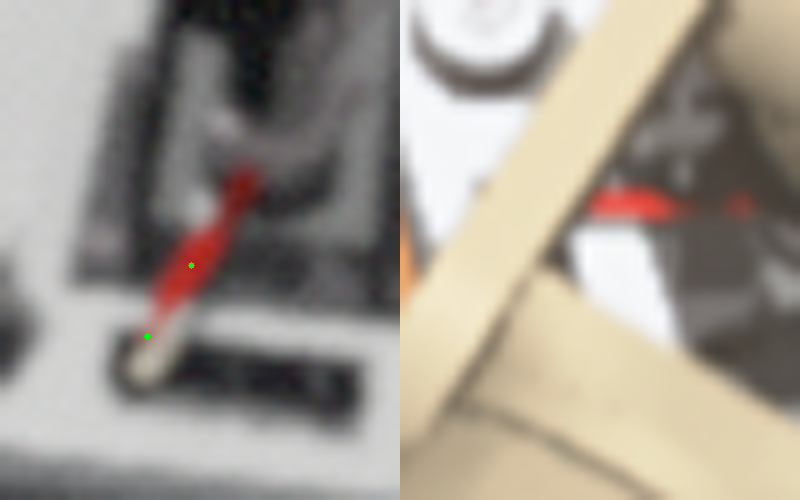

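```bash
python3 - <<'E'
from h import *
import cv2
p=np.load("p.npy")
for n in("0","h6"):
    T=np.load(f"top{n}.npz")
    I=T["pixels"].astype(float);red=np.clip(I[...,0]-np.maximum(I[...,1],I[...,2])-15,0,None).astype(np.float32)
    g=np.arange(-24,24,.25);b=[]
    for a in np.radians(g):
        r=np.arange(.045,.062,.001);q=proj(T,loc(p,np.c_[r*np.sin(a),r*np.cos(a),0*r+.0765])).astype(np.float32)
        b.append(cv2.remap(red,q[:,:1],q[:,1:],cv2.INTER_LINEAR).mean())
    b=np.array(b);w=np.clip(b-.3*b.max(),0,None);print(n,"top",(g*w).sum()/w.sum())
    S=np.load(f"scene{n}.npz");h=cv2.cvtColor(S["pixels"],cv2.COLOR_RGB2HSV)
a=np.load("scene0.npz")["pixels"];b=np.load("sceneh6.npz")["pixels"]
d=cv2.absdiff(a,b).max(2);print("diff stapler/pen/sharpener/pot area (left of col 300, rows 215+):",(d[215:,:300]>50).sum(),(d[100:,:240]>50).sum())
E
```

```text
0 top -16.724338111672512
h6 top 13.911055352334754
diff stapler/pen/sharpener/pot area (left of col 300, rows 215+): 0 0
```

Request:
send_rows(plan=[0,0,0,0,0,0,0,0,0,0,0,0,0,0,0,0,0,0,0,0,0,0,0,0,0,0,0,0,0,0])

```text
clock: 8.37
tcp_pos: [0.5047, -0.2788, 0.0903]
tool_rot: [[1.0, 0.012, 0.001], [0.012, -1.0, -0.0], [0.001, 0.0, -1.0]]
ft_force: [-3.8, 2.8, 6.3]
opening: 0.0224
```

```bash
python3 look.py h7 .504 -.2785 .088 1.9; python3 ptr.py h6 h7; python3 -c "
from bench import env
print(env.hand_in())"
```

```text
shift [-0.007 -0.004  0.023] turn [ 0.001 -0.001 -0.027]  t 8.37 yaw 0.68 tcp [ 0.5047 -0.2788  0.0903] F [-3.8  2.8  6.3] M [0.48 0.58 0.15] open 0.0224
h6 peak 15.75 centroid 15.711634317856555
h7 peak 15.75 centroid 15.691123145482118
the job is handed in; nothing more can be done
None
```

The job is handed in: the lock knob is in the free notch, and the gripper is holding the tensioner head with the red pointer on the fit mark.

- **Knob:** I turned it clockwise by about 56 degrees (0.98 rad, inside the free notch) and let go. It stayed there in every later picture.
- **Tensioner:** I gripped the hexagonal head in the gap across its flats at 90 N and turned it clockwise. After the first turn the pointer was about 1.5 degrees short, so I turned it that much further.
- **Last checks:** The scene camera gives 29.8 degrees of turn from rest and the top camera 30.6, against the 30 wanted. The two disagree by under 1 degree. After a further half second of holding, the pointer had not moved. The wrist force was about 8 N.
- **Things on the table:** Comparing the first scene picture with one near the end showed no change in the parts of the table I compared, and no bystander was touched. The run took 8.4 s.
- **One odd reading:** The gripper reads 22.4 mm on the 24 mm head. I took this as the pads giving at 90 N, as it also read slightly low on the knob.

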